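# Bring the marked rail under the drill

## Robot

A 6-joint arm with a two-finger parallel gripper is mounted at the origin on a cart in front of the work surface, level with it; the furniture and walls round the work are solid. World frame = base frame: x ahead of the robot, y to its left, z up, the work surface at z = 0. Lengths are in m, angles in rad, forces in N, time in s.
With the tool pointing down it reaches from about 0.35 to 1 m from the base axis. Payload 7.1 kg.
Tool frame: the origin (TCP) lies at the very end of the fingers, on their centre line; the grasp point (between the pads) lies 19 mm behind it; z points along the fingers, y is the line along which they close (so a half turn about z gives the same grasp; the last joint's range is limited). The gripper opens to 85 mm and grips with 20 to 120 N. Pads are 22 mm wide; open, the fingers measure 114 mm over their backs; the gripper's body (76 mm by 85 mm) begins 54 mm behind the grasp point. The pads swing forward as they close: fully open they stand 13 mm farther back than shut.
Start: joints at [1.17, 0.423, 1.63, -0, 1.089, -0.019], TCP at [0.233, 0.58, 0.231] pointing down, gripper open.
Joint ranges: [-3, 3], [-0.9, 2.11], [0.09, 2.58], [-1.31, 4.45], [0.11, 2.69], [-2.54, 2.54]. Speed limits (rad/s): [2.39, 2.39, 3.01, 3.14, 3.14, 3.14].

## Interface

Orientations are given as a unit quaternion [x, y, z, w].
In Python, from rig import monitor, grab_frame, camera_model, workorder, spot_in, silhouettes, tip_of gives the robot as it stands.
- The arm moves only by the tool step_arm, never from a script. Its argument "steps" is a list of rows, each a list of 3 entries, a list of its own where there are three numbers: the shift along the tool's x, y, z in mm, then the turn about the tool's z in rad, then the opening, from 0 (shut) to 1 (fully open). In form: [[[tx, ty, tz], spin, jaw], ...]. A call has 1 to 20 rows; each row is the pose to reach, as a shift and turn from the pose commanded when the call began, along the tool's axes at that moment; what a row does not reach only later rows make up. A row lasts 1/10 s, in which the tool goes at most 50 mm and 8.59 degrees, less where a joint would pass 70% of its speed; a pose out of reach is approached as far as the arm can. A call with a gripper value outside its range is refused whole. The fingers move at their own pace and stop on an object; "newtons" is the grip in N (left out, the last holds). Time passes only in rows, so rows that repeat a pose let the fingers close. It gives the time, the measured TCP pose, the force, the opening and the grip force at its end, in the units of the state.
- monitor.observe(): the state, without advancing time (a new reading comes with each control period).
- grab_frame(name): name is "scene" or "side" or "wrist"; returns (picture, depth): 400x640x3 uint8, red, green, blue; 400x640 float32, m along the optical axis (not along the pixel's ray), 0 where there is no reading.
- camera_model(name): a dict with "fx", "fy", "cx", "cy" (pixels), "eye" and "orientation" of the camera in the world. Camera axes: x right, y up, looking along -z (the intrinsics and any distortion apply to the point x, -y, -z); pixel columns grow to the right and rows downward; lengths in m; the calibration is good to about 2 mm. A picture is of the moment at which its call begins: read the wrist's pose just before it. camera_model takes no time and is no camera call; for the wrist camera it gives the pose at the moment of the call.
- workorder.job_done(): hands the job in; it is judged then, once.
Trained networks look in the newest picture that a camera, given by its name, has taken for a name from the list of things; names that differ only in an ending like _2 or _b are one class to them, and where a whole thing is asked for, a point or a joint stands for the part that bears it (a point fixed in the world has none). Each returns a list of dicts, best first, with "confidence" (0 to 1); they miss things now and then, are a little off and sometimes report something else, mostly with a low value. They report only what shows in the picture. A call takes as long as a camera call.
- spot_in(thing, camera): "rect" ([centre column, centre row, width, height] in pixels, round what is visible of it).
- silhouettes(thing, camera): "pixels" (400x640 bool, what is visible of it) and "rect" ([centre column, centre row, width, height] in pixels, round what is visible of it).
- tip_of(thing, camera): "at" ([row, column] in pixels: a listed point, or the origin of a listed thing).
The state is a dict: "time": time; "joints": joint angles; "joint_velocities": joint speeds; "tau": joint torques, N m; "tcp_pos": TCP position; "tool_rot": TCP orientation; "contact_force": force on the tool from outside, world axes, zero at the start; "ft_torque": the same for the moment, N m; "opening": opening from 0.0 (shut) to 1.0 (fully open); "grasp_force": force on a finger pad.
Only numpy, scipy, OpenCV 4.12 (cv2) and the standard library are available. Lean on these libraries where they do the work, as an engineer would, in place of code of your own. Each camera call takes 0.05 s, during which the arm holds its last target. There are 200 camera calls.

## Task

Two wooden rails lie on the bench beside the green drill stand. Slide the one with the red spot along the bench top, without lifting it off, until its red spot is right under the tip of the drill bit, then let go of it. Leave the rail with the blue spot where it lies, and do not bump the drill stand.

Things in the scene. Friction and masses are not known exactly. Their poses are not given: they have to be found in the camera images.
- drill_stand: Green drill stand fixed to the bench. Origin: on the bench top right below the tip of the fixed drill bit, which points down 45 mm above the bench. Bit 6 mm thick; dark chuck (28 mm thick) from 84 mm, drill body and collar (62 mm) from 122 to 262 mm height. Foot (56 x 120 mm) and 318 mm column stand 125 to 181 mm from the bit along the stand's +x, away from the robot.
- red_rail_mid (a point): Centre (half-way up, 11 mm above the bench) of the loose pale wooden rail with the red spot: a plain bar 210 mm long (its x axis), 44 mm wide (y), 22 mm thick (z), 0.1 to 0.2 kg, flat on the bench, to be gripped across its width anywhere along it. Its +x end, with the spot, points away from the robot to within about 15 degrees.
- red_spot (a point): Centre of the red spot on the top face of that rail: a painted disc 26 mm across with a thin black cross, 83 mm from the rail's centre along its +x axis, on its middle line, 22 mm above the bench.
- blue_rail_mid (a point): Centre (half-way up) of a second rail of the same wood and size, with a blue spot in place of the red one; to be left alone. It lies on the other side of the drill stand from the red-spotted rail.

How it is judged:
By the outcome, as a careful person would: the job done as asked, in the order asked, and still so for the second after the job is handed in, with the robot touching nothing.
It also fails if it takes over 40 s, if anything falls off the work surface, if the arm or the gripper's body presses on something with over 40 N, if the wrist force passes 120 N, or if a joint passes its speed limit or range.

## Working session

There is one attempt and no reset: what is moved stays moved. The work goes in short steps, Python scripts to look and compute and a tool call to move; the robot and the scene stay as the last step left them, time stands still between calls to the robot, and variables do not carry over. Pictures are saved under pics/ and viewed, at most 10 in all, crops included, and the job is handed in when it is done.

Besides the shell and the picture viewer there is one more tool, called after ">>>" as name(argument=value, ...) on one line, values as JSON. step_arm: Moves the arm, as the interface text tells. Its arguments: {"type":"object","properties":{"steps":{"type":"array"},"newtons":{"type":"number"}},"required":["steps"]}

```bash
mkdir -p pics; cat > h.py <<'E'
import numpy as np, cv2
from scipy.spatial.transform import Rotation as R
from rig import monitor, grab_frame, camera_model, workorder, spot_in, silhouettes, tip_of
def ray(m,row,col):
    d=np.array([(col-m['cx'])/m['fx'],-(row-m['cy'])/m['fy'],-1.])
    return np.array(m['eye']),R.from_quat(m['orientation']).apply(d)
def on_z(m,row,col,z):
    e,d=ray(m,row,col); return e+d*(z-e[2])/d[2]
def proj(m,p):
    q=R.from_quat(m['orientation']).inv().apply(np.array(p)-m['eye'])
    return m['cx']+m['fx']*q[0]/-q[2], m['cy']-m['fy']*q[1]/-q[2]
def save(n,im): cv2.imwrite('pics/'+n,im[:,:,::-1])
E
python3 - <<'E'
from h import *
np.set_printoptions(precision=4,suppress=True)
ims=[]
print(camera_model('scene').keys())
Z={'red_spot':.022,'red_rail_mid':.011,'blue_rail_mid':.011,'drill_stand':0}
for c in ['scene','side','wrist']:
    m=camera_model(c); im,d=grab_frame(c); save(c+'0.png',im); print(c,m)
    for t,z in Z.items():
        for r in tip_of(t,c)[:2]: print(t,r['confidence'],r['at'],on_z(m,*r['at'],z))
s=monitor.observe(); print(s['time'],s['tcp_pos'],s['tool_rot'])
E
```

```text
dict_keys(['fx', 'fy', 'cx', 'cy', 'eye', 'orientation'])
scene {'fx': 445.5795621445782, 'fy': 445.5795621445782, 'cx': 317.20408855720564, 'cy': 198.19107180521613, 'eye': array([ 0.0975, -0.7824,  0.5445]), 'orientation': array([ 0.452 , -0.1147, -0.2276,  0.8548])}
red_spot 0.92 [151.1, 304.5] [0.543  0.0777 0.022 ]
red_rail_mid 0.85 [166.0, 271.0] [0.4489 0.071  0.011 ]
blue_rail_mid 0.62 [261.7, 370.6] [ 0.4606 -0.3205  0.011 ]
side {'fx': 380.7975561824261, 'fy': 380.7975561824261, 'cx': 318.878917124857, 'cy': 197.06217038273923, 'eye': array([0.1206, 0.5349, 0.5027]), 'orientation': array([-0.124 ,  0.4686,  0.8432, -0.2325])}
red_spot 0.92 [235.8, 261.1] [0.5328 0.0606 0.022 ]
red_rail_mid 0.84 [258.8, 291.6] [0.4473 0.0766 0.011 ]
blue_rail_mid 0.78 [173.6, 368.5] [ 0.4629 -0.3179  0.011 ]
wrist {'fx': 303.3655683372272, 'fy': 303.3655683372272, 'cx': 317.89563644839114, 'cy': 198.71916135083396, 'eye': array([0.1677, 0.6057, 0.3724]), 'orientation': array([-0.1145, -0.0774,  0.5538,  0.8211])}
0.75 [0.2328 0.58   0.2313] [0.1898 0.9818 0.     0.    ]
```

View pics/scene0.png

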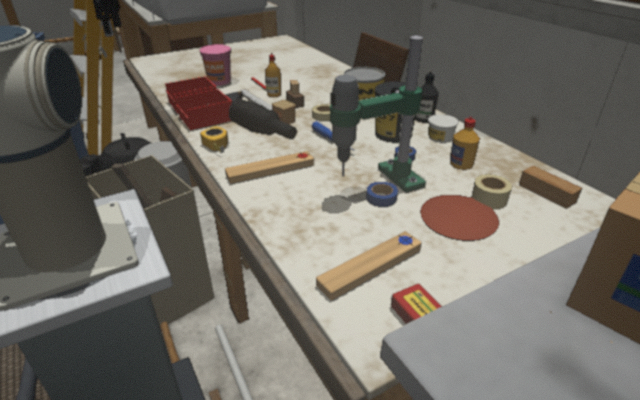

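View pics/side0.png

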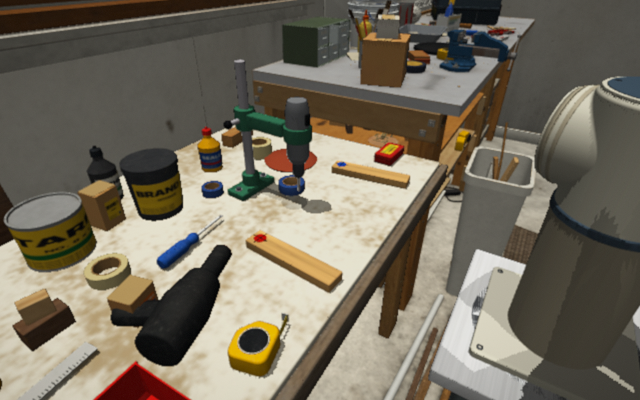

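The scene view shows the red spot at about (303,156), the blue spot at (405,240) and the bit tip at about (344,176). In the side view the red spot is at (260,238) and the bit is near (297,190). Next I'll segment the rails and zoom in on the bit.

```bash
python3 - <<'E'
from h import *
np.set_printoptions(precision=4,suppress=True)
crops=[]
for c,(x,y) in {'scene':(270,120),'side':(240,145)}.items():
    m=camera_model(c); im,d=grab_frame(c)
    hsv=cv2.cvtColor(im,cv2.COLOR_RGB2HSV)
    si=silhouettes('red_rail_mid',c)
    M=si[0]['pixels']; print(c,si[0]['confidence'],si[0]['rect'],M.sum())
    H=hsv[:,:,0].astype(int)
    k=np.zeros_like(M); x0,y0,w,h=si[0]['rect']; k[int(y0-h/2-3):int(y0+h/2+3),int(x0-w/2-3):int(x0+w/2+3)]=1
    red=k&((H<6)|(H>172))&(hsv[:,:,1]>150)&(hsv[:,:,2]>70)
    v,u=np.nonzero(red); print('red',len(u),v.mean(),u.mean(),on_z(m,v.mean(),u.mean(),.022))
    # top-face points from depth
    v,u=np.nonzero(M&(d>0)); 
    P=np.array([m['eye']+R.from_quat(m['orientation']).apply([(a-m['cx'])/m['fx']*z,-(b-m['cy'])/m['fy']*z,-z]) for a,b,z in zip(u,v,d[v,u])])
    T=P[(P[:,2]>.017)&(P[:,2]<.027)]; r=cv2.minAreaRect((T[:,:2]*1000).astype(np.float32)); print('top',len(T),T[:,2].mean(),r)
    for r in tip_of('drill_stand',c): print('stand',r)
    for r in silhouettes('drill_stand',c)[:1]: print('sil',r['confidence'],r['rect'])
    crops.append(cv2.resize(im[y:y+90,x:x+125],None,fx=6,fy=6,interpolation=cv2.INTER_CUBIC)[:270*2])
    save(c+'_crop.png',crops[-1])
E
```

```text
scene 0.91 [269.9, 168.0, 89.1, 34.2] 1454
red 19 155.1578947368421 302.42105263157896 [0.529  0.0622 0.022 ]
top 798 0.018828377935553503 ((447.87548828125, 72.21543884277344), (46.474910736083984, 208.72047424316406), 83.82315063476562)
sil 0.82 [379.1, 116.2, 98.1, 156.8]
side 0.94 [292.4, 261.9, 98.5, 59.9] 2293
red 66 237.75757575757575 259.74242424242425 [0.5311 0.0672 0.022 ]
top 1699 0.0208536605608211 ((448.13775634765625, 77.3452377319336), (45.49802780151367, 210.31549072265625), 83.54647827148438)
```

View pics/scene_crop.png

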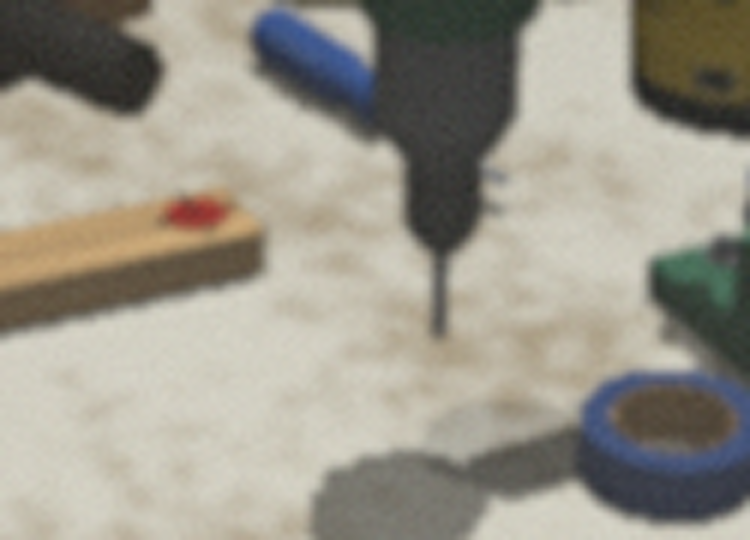

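View pics/side_crop.png

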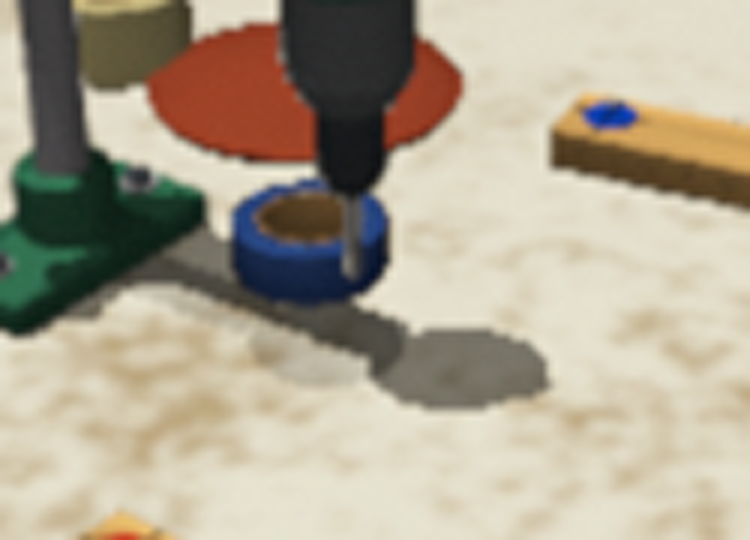

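The scene crop puts the bit tip at pixel (342.6,175.7) and the red spot at (302.5,155.2). The side crop puts the tip at (298.3,191.1). The grey "spatula" is only the drill's shadow. The blue tape roll is close to the bit.

```bash
python3 - <<'E'
from h import *
np.set_printoptions(precision=4,suppress=True)
def tri(obs):
    A=np.zeros((3,3));b=np.zeros(3)
    for c,row,col in obs:
        e,d=ray(camera_model(c),row,col); d/=np.linalg.norm(d);Pm=np.eye(3)-np.outer(d,d);A+=Pm;b+=Pm@e
    p=np.linalg.solve(A,b); return p
for n,o in {'tip':[('scene',175.7,342.6),('side',191.1,298.3)],'red':[('scene',155.1,302.4),('side',237.8,259.75)]}.items():
    p=tri(o); print(n,p,[np.subtract(proj(camera_model(c),p),(col,r)) for c,r,col in o])
    for c,r,col in o: print(c,on_z(camera_model(c),r,col,.045 if n=='tip' else .022))
# tape roll centre + stand foot from depth of side / scene
for c,(u0,u1,v0,v1) in {'side':(278,306,174,197),'scene':(365,398,180,207)}.items():
    m=camera_model(c); im,d=grab_frame(c)
    v,u=np.mgrid[v0:v1,u0:u1]; z=d[v,u]
    P=m['eye']+R.from_quat(m['orientation']).apply(np.stack([(u-m['cx'])/m['fx']*z,-(v-m['cy'])/m['fy']*z,-z],-1).reshape(-1,3))
    q=P[(P[:,2]>.012)&(P[:,2]<.04)&(P[:,0]>.4)]; print(c,'tape',q.min(0),q.max(0),np.median(q,0))
E
```

```text
tip [ 0.5437 -0.0964  0.0437] [array([ 0.2093, -0.2539]), array([0.1935, 0.2331])]
scene [ 0.5416 -0.0987  0.045 ]
side [ 0.5435 -0.0953  0.045 ]
red [0.5315 0.0661 0.0203] [array([ 0.2088, -0.2427]), array([0.252 , 0.2869])]
scene [0.5291 0.0625 0.022 ]
side [0.531  0.0673 0.022 ]
side tape [ 0.5712 -0.1826  0.0121] [ 0.6388 -0.1195  0.027 ] [ 0.6064 -0.1457  0.0231]
scene tape [ 0.5703 -0.1922  0.012 ] [ 0.6662 -0.1217  0.0251] [ 0.6006 -0.1638  0.0216]
```

>>> step_arm(steps=[[[-339,-401,50],-0.269,1],[[-339,-401,50],-0.269,1],[[-339,-401,50],-0.269,1],[[-339,-401,50],-0.269,1],[[-339,-401,50],-0.269,1],[[-339,-401,50],-0.269,1],[[-339,-401,50],-0.269,1],[[-339,-401,50],-0.269,1],[[-339,-401,50],-0.269,1],[[-339,-401,50],-0.269,1],[[-339,-401,50],-0.269,1],[[-339,-401,100],-0.269,1],[[-339,-401,100],-0.269,1],[[-339,-401,100],-0.269,1],[[-339,-401,100],-0.269,1],[[-339,-401,100],-0.269,1]])

```text
time: 2.85
tcp_pos: [0.3991, 0.0824, 0.1332]
tool_rot: [0.056, 0.998, 0.0, 0.002]
contact_force: [-0.6, 1.5, 0.3]
opening: 1.004
grasp_force: 0.0
```

```bash
python3 - <<'E'
from h import *
np.set_printoptions(precision=4,suppress=True)
s=monitor.observe(); print(s['time'],s['tcp_pos'],R.from_quat(s['tool_rot']).as_matrix())
m=camera_model('wrist'); im,d=grab_frame('wrist'); save('wrist1.png',im)
for t,z in {'red_spot':.022,'red_rail_mid':.011}.items():
    for r in tip_of(t,'wrist')[:1]: print(t,r,on_z(m,*r['at'],z))
q=silhouettes('red_rail_mid','wrist')
if q:
    M=q[0]['pixels']; v,u=np.nonzero(M&(d>0)); z=d[v,u]
    P=m['eye']+R.from_quat(m['orientation']).apply(np.stack([(u-m['cx'])/m['fx']*z,-(v-m['cy'])/m['fy']*z,-z],-1))
    T=P[(P[:,2]>.016)&(P[:,2]<.028)]; print(len(T),T[:,2].mean(),cv2.minAreaRect((T[:,:2]*1000).astype(np.float32)))
E
```

```text
2.85 [0.3991 0.0824 0.1332] [[-0.9938  0.1112  0.0037]
 [ 0.1112  0.9938  0.0007]
 [-0.0036  0.0011 -1.    ]]
red_spot {'at': [327.2, 314.6], 'confidence': 0.88} [0.5318 0.0637 0.022 ]
red_rail_mid {'at': [244.2, 316.9], 'confidence': 0.77} [0.4486 0.0756 0.011 ]
10049 0.020236519348402128 ((447.7108154296875, 75.14407348632812), (44.088226318359375, 208.20030212402344), 83.65784454345703)
```

View pics/wrist1.png

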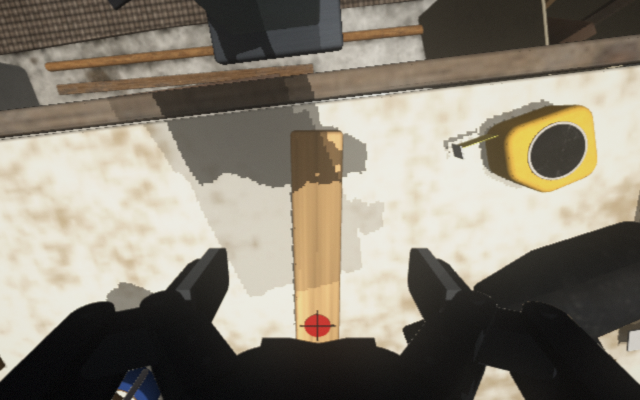

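The wrist view shows the rail centred between the open fingers, with its red spot at about (317,326). I'll go down and grip lightly.

>>> step_arm(steps=[[[0,1,40],0,1],[[0,1,80],0,1],[[0,1,105],0,1],[[0,1,118],0,1],[[0,1,126],0,1],[[0,1,126],0,1],[[0,1,126],0,1],[[0,1,126],0,1]], newtons=30)

```text
time: 3.85
tcp_pos: [0.3988, 0.0827, 0.0061]
tool_rot: [0.056, 0.998, 0.0, 0.001]
contact_force: [-0.3, 0.2, -0.6]
opening: 0.999
grasp_force: 0.0
```

>>> step_arm(steps=[[[0,0,0],0,0.75],[[0,0,0],0,0.6],[[0,0,0],0,0.5],[[0,0,0],0,0.4],[[0,0,0],0,0.3],[[0,0,0],0,0.2],[[0,0,0],0,0.2],[[0,0,0],0,0.2]])

```text
time: 4.65
tcp_pos: [0.3983, 0.0826, 0.0058]
tool_rot: [0.056, 0.998, 0.0, 0.0]
contact_force: [-0.5, -0.4, 7.9]
opening: 0.507
grasp_force: 29.9
```

>>> step_arm(steps=[[[-2,-8,0],0,0.2],[[-5,-22,0],0,0.2],[[-8,-37,0],0,0.2],[[-11,-52,0],0,0.2],[[-14,-67,0],0,0.2],[[-17,-82,0],0,0.2],[[-20,-97,0],0,0.2],[[-23,-112,0],0,0.2],[[-25,-126,0],0,0.2],[[-26,-135,0],0,0.2],[[-26,-140,0],0,0.2],[[-26,-140,0],0,0.2],[[-26,-140,0],0,0.2]])

```text
time: 5.95
tcp_pos: [0.4088, -0.0601, 0.0058]
tool_rot: [0.057, 0.998, -0.0, 0.001]
contact_force: [-0.4, -5.0, 6.1]
opening: 0.51
grasp_force: 30.0
```

```bash
cat > meas.py <<'E'
from h import *
import sys
np.set_printoptions(precision=4,suppress=True)
n=sys.argv[1]; ims=[]
s=monitor.observe(); print(s['time'],s['tcp_pos'],s['contact_force'],s['grasp_force'])
for c,tip in {'scene':(175.7,342.6),'side':(191.1,298.3)}.items():
    m=camera_model(c); im,d=grab_frame(c)
    hsv=cv2.cvtColor(im,cv2.COLOR_RGB2HSV).astype(int)
    q=silhouettes('red_rail_mid',c)
    for r in tip_of('red_spot',c)[:1]: print(c,'net',r,on_z(m,*r['at'],.022))
    k=np.zeros(d.shape,bool)
    e=np.array([.543,-.09,.022]); u,v=map(int,proj(m,e)); k[v-40:v+30,u-50:u+50]=1
    red=k&((hsv[:,:,0]<6)|(hsv[:,:,0]>172))&(hsv[:,:,1]>150)&(hsv[:,:,2]>70)
    nn,l,st,ce=cv2.connectedComponentsWithStats(red.astype(np.uint8))
    for i in range(1,nn):
        if st[i,4]>8: p=on_z(m,ce[i][1],ce[i][0],.022); t=on_z(m,*tip,.045); print(c,'red',st[i,4],ce[i],p,'to go',t[:2]-p[:2])
    if q:
        v2,u2=np.nonzero(q[0]['pixels']&(d>0)); z=d[v2,u2]
        P=m['eye']+R.from_quat(m['orientation']).apply(np.stack([(u2-m['cx'])/m['fx']*z,-(v2-m['cy'])/m['fy']*z,-z],-1))
        T=P[(P[:,2]>.016)&(P[:,2]<.028)]; print('top',len(T),T[:,2].mean(),cv2.minAreaRect((T[:,:2]*1000).astype(np.float32)))
    ims.append(cv2.resize(im[v-55:v+45,u-62:u+63],None,fx=5,fy=5,interpolation=cv2.INTER_CUBIC)[:,:])
    print('crop origin',u-62,v-55)
a=cv2.resize(np.hstack(ims),None,fx=.64,fy=.64,interpolation=cv2.INTER_AREA); save(n,a)
E
python3 meas.py m1.png
```

```text
5.95 [ 0.4088 -0.0601  0.0058] [-0.3944 -5.0005  6.0906] 29.952574968338013
scene net {'at': [184.2, 338.6], 'confidence': 0.9} [ 0.5357 -0.0927  0.022 ]
scene red 32 [336.2188 180.8125] [ 0.5385 -0.0783  0.022 ] to go [ 0.0031 -0.0204]
top 988 0.018792117704217858 ((456.89190673828125, -73.04841613769531), (56.88959503173828, 208.3885040283203), 83.93278503417969)
crop origin 278 127
side net {'at': [202.0, 296.1], 'confidence': 0.84} [ 0.5422 -0.0831  0.022 ]
side red 43 [294.5349 203.4419] [ 0.5419 -0.0761  0.022 ] to go [ 0.0016 -0.0192]
top 946 0.020573657693527234 ((459.1773681640625, -59.21869659423828), (59.7609977722168, 209.46896362304688), 85.69975280761719)
crop origin 235 145
```

View pics/m1.png

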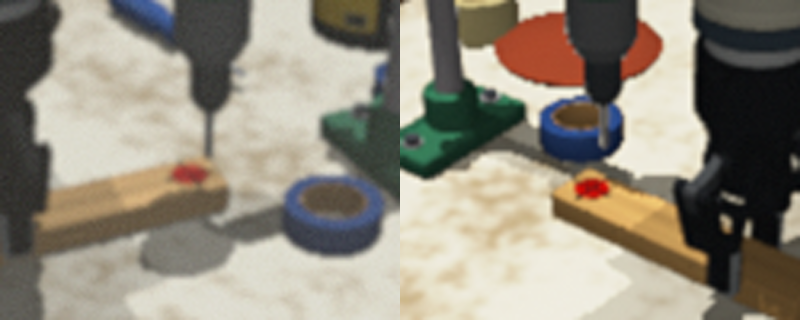

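The crops show the red spot about 20 mm short of the bit in world −y and 2 mm short in +x. The rail is clear of the tape roll. I'll finish the slide.

>>> step_arm(steps=[[[-1,-5,0],0,0.2],[[-2.5,-11,0],0,0.2],[[-4,-17,0],0,0.2],[[-4.5,-19.5,0],0,0.2],[[-4.5,-19.5,0],0,0.2],[[-4.5,-19.5,0],0,0.2],[[-4.5,-19.5,0],0,0.2]])

```text
time: 6.95
tcp_pos: [0.4104, -0.0795, 0.0058]
tool_rot: [0.056, 0.998, -0.0, 0.0]
contact_force: [-1.8, -1.5, 8.3]
opening: 0.508
grasp_force: 30.3
```

```bash
python3 meas.py m2.png
```

```text
6.95 [ 0.4104 -0.0795  0.0058] [-1.7762 -1.5288  8.3449] 30.306441485881805
scene net {'at': [181.4, 344.9], 'confidence': 0.83} [ 0.5537 -0.09    0.022 ]
scene red 9 [344. 184.] [ 0.5463 -0.098   0.022 ] to go [-0.0047 -0.0008]
top 970 0.01877608051591429 ((459.77105712890625, -88.34844207763672), (46.676292419433594, 209.2494659423828), 83.72562408447266)
crop origin 278 127
side net {'at': [199.5, 298.8], 'confidence': 0.73} [ 0.5427 -0.0955  0.022 ]
side red 33 [297.9091 199.6061] [ 0.5443 -0.094   0.022 ] to go [-0.0008 -0.0013]
top 852 0.02056931781993647 ((460.00970458984375, -82.85154724121094), (46.77972412109375, 208.13790893554688), 84.01222229003906)
crop origin 235 145
```

View pics/m2.png

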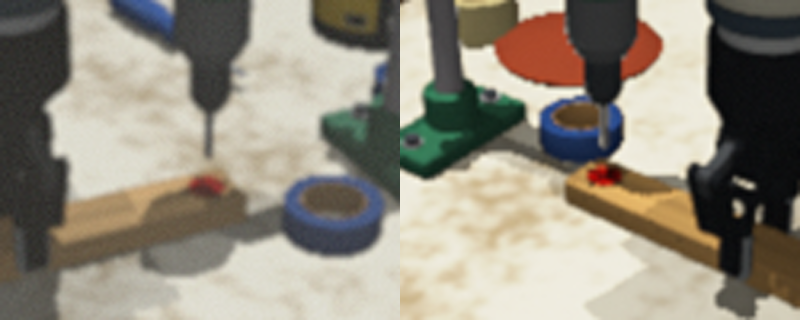

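The spot is now under the bit in both views, within about 1 mm. The darker part of the red patch is shadow. I'll release and lift straight up, then back off toward the robot.

>>> step_arm(steps=[[[0,0,0],0,0.55],[[0,0,0],0,0.65],[[0,0,0],0,0.8],[[0,0,0],0,1],[[0,0,0],0,1],[[0,0,0],0,1],[[0,0,-10],0,1],[[0,0,-30],0,1],[[0,0,-60],0,1],[[0,0,-90],0,1],[[0,0,-110],0,1],[[0,0,-110],0,1],[[0,0,-110],0,1]])

```text
time: 8.55
tcp_pos: [0.4106, -0.0794, 0.1158]
tool_rot: [0.056, 0.998, -0.0, 0.001]
contact_force: [-0.6, -0.1, -0.4]
opening: 0.996
grasp_force: 0.0
```

```bash
python3 meas.py m3.png; python3 - <<'E'
from h import *
np.set_printoptions(precision=4,suppress=True)
m=camera_model('wrist'); im,d=grab_frame('wrist')
for r in tip_of('red_spot','wrist')[:1]: print('wrist',r,on_z(m,*r['at'],.022))
for c in ['scene','side']:
    grab_frame(c)
    for r in tip_of('blue_rail_mid',c)[:1]: print('blue',on_z(camera_model(c),*r['at'],.011))
    print(c,'expected spot px (col,row)',proj(camera_model(c),[.5437,-.0964,.0207]))
E
```

```text
8.55 [ 0.4106 -0.0794  0.1158] [-0.6412 -0.1348 -0.358 ] 0.0
scene net {'at': [184.4, 343.5], 'confidence': 0.7} [ 0.5445 -0.0988  0.022 ]
top 1192 0.018854419051224425 ((459.8887939453125, -88.41854858398438), (47.830413818359375, 210.3644256591797), 83.51878356933594)
crop origin 278 127
side net {'at': [201.5, 299.0], 'confidence': 0.77} [ 0.5376 -0.0884  0.022 ]
side red 32 [297.75   199.5625] [ 0.5447 -0.094   0.022 ] to go [-0.0012 -0.0013]
top 1125 0.020600241164954687 ((460.13739013671875, -83.83103942871094), (48.42754364013672, 209.7584686279297), 82.64757537841797)
crop origin 235 145
wrist {'at': [340.7, 316.6], 'confidence': 0.57} [ 0.5413 -0.096   0.022 ]
blue [ 0.4559 -0.3257  0.011 ]
scene expected spot px (col,row) (np.float64(342.59121310576785), np.float64(184.48758736231963))
blue [ 0.4613 -0.3189  0.011 ]
side expected spot px (col,row) (np.float64(298.67586207838986), np.float64(199.68002605530486))
```

View pics/m3.png

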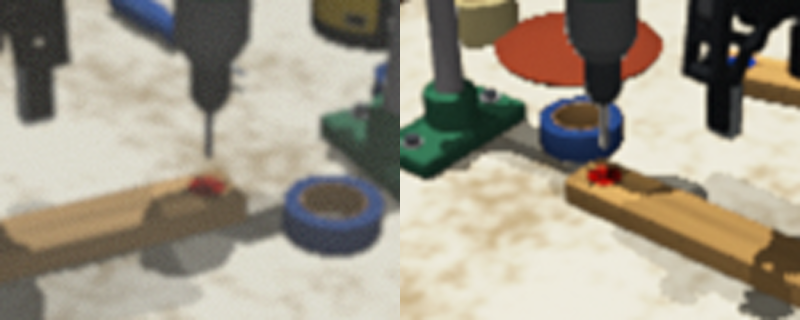

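The released rail's spot sits at (342.7,185.1) in scene and (298.4,199.4) in side. Both are within a pixel of where it should project, the gripper is clear, and the blue rail hasn't moved.

```bash
python3 -c "
from rig import workorder; print(workorder.job_done())"
```

```text
the job is handed in; nothing more can be done
None
```

The red-spotted rail was slid along the bench until its spot sat under the bit tip (within about 1 mm by camera), then released; the blue rail and drill stand were left alone, and the job is handed in.

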